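# Sweep stray stoppers into the bench pan

## Task

Sweep the three loose rubber stoppers along the bench into the open-fronted metal pan with your fingertips, until every one is wholly inside the pan, past its front edge. Push them only: do not pick any up (it does not matter if one falls over). Leave the petri dishes and everything else on the bench where they stand.

Things in the scene. Friction and masses are not known exactly. Their poses are not given: they have to be found in the camera images.
- stopper1: A reddish-brown rubber stopper, 11 to 22 g, 27 mm across and 30 mm tall, standing upright on the bench at the start; one of three alike. Behaves as a plain cylinder 27 mm in diameter. Origin at the centre of its underside, z axis along its height.
- stopper1_mid (a point): The middle of stopper1: on its axis, 15 mm above its underside.
- stopper2: A reddish-brown rubber stopper, 11 to 22 g, 27 mm across and 30 mm tall, standing upright on the bench at the start; one of three alike. Behaves as a plain cylinder 27 mm in diameter. Origin at the centre of its underside, z axis along its height.
- stopper2_mid (a point): The middle of stopper2: on its axis, 15 mm above its underside.
- stopper3: A reddish-brown rubber stopper, 11 to 22 g, 27 mm across and 30 mm tall, standing upright on the bench at the start; one of three alike. Behaves as a plain cylinder 27 mm in diameter. Origin at the centre of its underside, z axis along its height.
- stopper3_mid (a point): The middle of stopper3: on its axis, 15 mm above its underside.
- pan: Low open-fronted pan of dark bare steel sheet, fixed to the bench, 126 mm wide (y), 128 mm deep (x). Origin at bench level under its middle; the open mouth faces -x of its own frame. Inner faces: side walls y = +-60 mm, back wall x = +60 mm. Floor 2.5 mm thick. Walls 3 mm thick, 33 mm high with their rolled rim. A wire grip behind reaches to x = +98 mm.
- pan_mouth (a point): Middle of the pan's front edge, on the bench, at x = -65 mm in the pan's frame. From this edge a shallow ramp, as wide as the pan, rises to the 2.5 mm high floor 25 mm farther in; beside the ramp the side walls are only 16 mm high. Axes as the pan's.
- dish_a: A closed 55 mm petri dish (58 mm across, 15 mm high), loose on the bench in one row with two of the stoppers, on the robot's side of the third. Origin at the centre of its underside. Stays where it is.
- dish_b: A second closed petri dish of the same size, loose beside the left wall of the pan. Origin at the centre of its underside. Stays where it is.
- tray_back: Green plastic tray full of sample bottles, fixed, 358 x 437 mm, left of the stoppers. Its rim is 70 mm high and the bottles in it about 125 mm. Origin at the centre of its underside.
- beaker: Empty glass beaker, 74 mm across, 93 mm high, behind the tray of bottles. Origin at the centre of its underside. Stays where it is.
- tape_roll: Roll of white tape lying flat, 97 mm across, 19 mm high, behind the tray of bottles. Origin at the centre of its underside. Stays where it is.
- bail_jar: Glass jar with a wire bail, 76 mm across, 114 mm high, at the back of the bench. Origin at the centre of its underside. Stays where it is.
There are look-alikes about, which are no part of the job. What is shaped like the stopper2 but purple or turquoise is not meant.

How it is judged (in metres and radians):
At the end, for the whole second after the job is handed in: All three stoppers are at rest inside the pan: each one's middle lies at least 15 mm behind the mouth's front edge and between the side and back walls, resting on the ramp or floor and not on top of another thing (x of stopper1_mid in the frame of pan between -0.05 and 0.06 m and y of stopper1_mid in the frame of pan between -0.06 and 0.06 m and z of stopper1_mid in the frame of pan between 0.005 and 0.03 m and linear speed of each of stopper1, stopper2, stopper3 below 0.02 m/s and x of stopper2_mid in the frame of pan between -0.05 and 0.06 m and y of stopper2_mid in the frame of pan between -0.06 and 0.06 m and z of stopper2_mid in the frame of pan between 0.005 and 0.03 m and x of stopper3_mid in the frame of pan between -0.05 and 0.06 m and y of stopper3_mid in the frame of pan between -0.06 and 0.06 m and z of stopper3_mid in the frame of pan between 0.005 and 0.03 m); the robot touches nothing.
It fails at once if a stopper is picked up (its middle more than 35 mm above the bench) (height (world z) of any of stopper1_mid, stopper2_mid, stopper3_mid above 0.035 m).
It fails at once if a petri dish or another bystander is shifted by more than 20 mm (distance of any of dish_a, dish_b, beaker, tape_roll, bail_jar from where it was at the start of the episode above 0.02 m).
It also fails if it takes over 67 s, if anything falls off the work surface, if the arm or the gripper's body presses on something with over 40 N, if the wrist force passes 120 N, or if a joint passes its speed limit or range.

## Robot

A 6-joint arm with a two-finger parallel gripper is mounted at the origin on a cart in front of the work surface, level with it; the furniture and walls round the work are solid. World frame = base frame: x ahead of the robot, y to its left, z up, the work surface at z = 0. Lengths are in mm, angles in rad, forces in N, time in s.
With the tool pointing down it reaches from about 350 to 975 mm from the base axis. Payload 7.1 kg.
Tool frame: the origin (TCP) lies midway between the tips of the shut fingers; the grasp point (between the pads) lies pinch_z behind it (pinch_z is the distance from the TCP to the grasp point, in mm); z points along the fingers, y is the line along which they close (so a half turn about z gives the same grasp; the last joint's range is limited). The gripper opens to 88 mm and grips with 3 to 60 N. Pads are 20 mm wide; open, the fingers measure 115 mm over their backs; the gripper's body (75 mm by 178 mm) begins 61 mm behind the grasp point.
Start: joints at [1.294, 0.423, 1.63, -0, 1.089, -0.019], TCP at [159.315, 604.337, 197.975] pointing down, gripper open.
Joint ranges: [-3, 3], [-0.9, 2.11], [0.09, 2.58], [-1.31, 4.45], [0.11, 2.69], [-2.54, 2.54]. Speed limits (rad/s): [2.39, 2.39, 3.01, 3.14, 3.14, 3.14].

## Interface

Orientations are given as a rotation vector (axis times angle).
In Python, from workcell import get_obs, get_image, close_job, pinch_z gives the robot as it stands.
- The arm moves only by the tool jog_arm, never from a script. Its argument "commands" is a list of rows, each a list of 3 entries, a list of its own where there are three numbers: the gripper command: -1 is shut, 1 is fully open, values between are in proportion, then the shift along the tool's x, y, z as a fraction of full scale, then the turn, a rotation vector about the tool's x, y, z as a fraction of full scale. In form: [[gripper, [tx, ty, tz], [rx, ry, rz]], ...]. A call has 1 to 10 rows; each row shifts and turns the commanded pose from where the row before left it, along the tool's axes as they then stand; what a row does not reach is not made up. Full scale, the value 1, is 0.1 m for a shift and 45 degrees for a turn. A row lasts 1/10 s, in which the tool goes at most 50 mm and 8.59 degrees, less where a joint would pass 70% of its speed; a pose out of reach is approached as far as the arm can. A call with a number of a shift or a turn outside -1 to 1 is refused whole. A call with a gripper value outside its range is refused whole. The fingers move at their own pace and stop on an object; the grip force is fixed at half the most. Time passes only in rows, so rows that do not move let the fingers close. It gives the time, the measured TCP pose, the force, the opening and the grip force at its end, in the units of the state.
- get_obs(): the state, without advancing time (a new reading comes with each control period).
- get_image(name): name is "scene" or "top"; returns a dict with "image" (400x640x3 uint8, blue, green, red), "z_map" (400x640 float32, mm along the optical axis (not along the pixel's ray), 0 where there is no reading), "intrinsics" (3x3 intrinsics, pixels), "eye" and "orientation" of the camera in the world. Camera axes: x right, y down, z forward; pixel columns grow to the right and rows downward; lengths in mm; the calibration is good to about 2 mm. A picture is of the moment at which its call begins.
- close_job(): hands the job in; it is judged then, once.
The state is a dict: "t": time; "qpos": joint angles; "qvel": joint speeds; "joint_torque": joint torques, N m; "ee_pos": TCP position; "orientation": TCP orientation; "ft_force": force on the tool from outside, world axes, zero at the start; "moment": the same for the moment, N m; "width": finger opening in mm; "grasp_force": force on a finger pad.
Only numpy, scipy, OpenCV 4.12 (cv2) and the standard library are available. Lean on these libraries where they do the work, as an engineer would, in place of code of your own. Each camera call takes 0.05 s, during which the arm holds its last target. There are 200 camera calls.

## Working session

There is one attempt and no reset: what is moved stays moved. The work goes in short steps, Python scripts to look and compute and a tool call to move; the robot and the scene stay as the last step left them, time stands still between calls to the robot, and variables do not carry over. Pictures are saved under pics/ and viewed, at most 10 in all, crops included, and the job is handed in when it is done.

Besides the shell and the picture viewer there is one more tool, called after "Request:" by a JSON object that holds its "name" and its "arguments". jog_arm: Moves the arm, as the interface text tells. Its arguments: {"type":"object","properties":{"commands":{"type":"array","items":{"type":"array"}}},"required":["commands"]}

```bash
mkdir -p pics
cat > h.py <<'E'
import numpy as np, cv2
from workcell import get_obs,get_image,close_job,pinch_z
from scipy.spatial.transform import Rotation as R
def rot(o):
    o=np.array(o,float)
    if o.shape==(3,3): return o
    return R.from_quat(o).as_matrix() if o.size==4 else R.from_rotvec(o).as_matrix()
def ray(im,uv,z):
    K=im["intrinsics"];d=rot(im["orientation"])@np.linalg.solve(K,[uv[0],uv[1],1.]);e=np.array(im["eye"])
    return e+d*(z-e[2])/d[2]
def world(im):
    K=im["intrinsics"];v,u=np.mgrid[:400,:640]
    c=np.stack([(u-K[0,2])/K[0,0],(v-K[1,2])/K[1,1],np.ones(u.shape)],-1)*im["z_map"][...,None]
    return c@rot(im["orientation"]).T+np.array(im["eye"])
E
python3 - <<'E'
from h import *
print(get_obs(),pinch_z)
a=[]
for n in("top","scene"):
    im=get_image(n);print(n,im["eye"],im["orientation"],im["intrinsics"].tolist());cv2.imwrite(f"pics/{n}0.png",im["image"])
    np.save(n+"0.npy",im,allow_pickle=True)
E
```

```text
{'t': 0.0, 'qpos': array([ 1.29394690e+00,  4.23848537e-01,  1.63066245e+00,  2.08760982e-06,
        1.08860731e+00, -1.90256140e-02]), 'qvel': array([ 1.20187949e-03, -1.84804552e-03, -6.66195820e-06,  1.41536594e-03,
        1.67477009e-03,  1.93012787e-04]), 'joint_torque': array([ 2.10172866e-04, -5.44640315e+01, -2.73658919e+01,  6.43601012e-02,
        2.26599968e-02, -1.09956375e-04]), 'ee_pos': array([159.19103549, 603.78312313, 197.2077492 ]), 'orientation': array([-4.03840183e-01, -3.11529894e+00,  2.36970079e-03]), 'ft_force': array([-0.2780884 ,  0.05259023,  0.06638143]), 'moment': array([ 0.01407081, -0.01182865,  0.0101636 ]), 'grasp_force': 0.0, 'width': 87.80661858620925} 18.700000000000003
top [381.84928841 -48.06088916 874.02465799] [-2.05569935  2.16625836 -0.22634433] [[415.2062141538539, 0.0, 321.7470115269685], [0.0, 415.2062141538539, 198.77108950187994], [0.0, 0.0, 1.0]]
scene [-38.49896715 446.23465764 547.19552203] [-1.0231239   2.23595117 -1.22303526] [[447.5715061470575, 0.0, 322.67355604920994], [0.0, 447.5715061470575, 198.71894252519303], [0.0, 0.0, 1.0]]
```

View pics/top0.png

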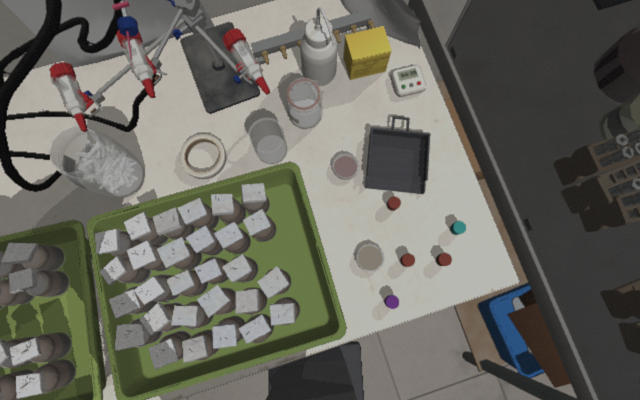

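View pics/scene0.png

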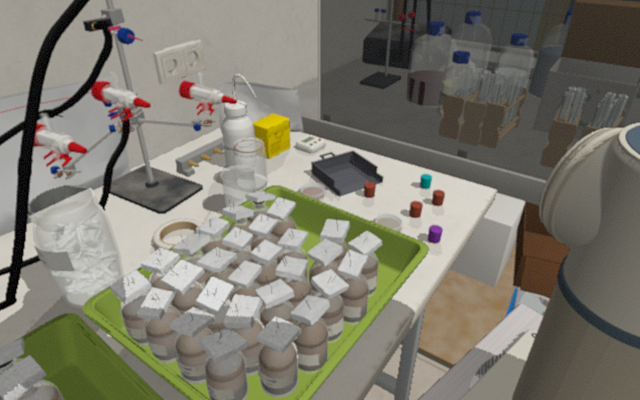

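Top view: there are three reddish-brown stoppers at (393,203), (407,260) and (443,259). The turquoise (458,228) and purple (391,301) ones are look-alikes. dish_a is at (369,257), dish_b at (344,166), and the pan is around (397,160) with its mouth facing down in the image.

```bash
cat >> h.py <<'E'
def blobs(im,names=("red",)):
    hsv=cv2.cvtColor(im["image"],cv2.COLOR_BGR2HSV);H,S,V=cv2.split(hsv);W=world(im);out=[]
    rng={"red":(H<9)|(H>172),"teal":(H>80)&(H<100),"purple":(H>125)&(H<160)}
    for n in names:
        m=(rng[n]&(S>95)&(V>35)).astype(np.uint8);m[:140]=0;m[320:]=0;m[:,:340]=0;m[:,475:]=0
        k,l,st,c=cv2.connectedComponentsWithStats(m)
        for i in range(1,k):
            if st[i,4]>30:
                w=W[l==i];t=w[w[:,2]>24] 
                out.append((n,c[i].round(),st[i,4],(t.min(0)/2+t.max(0)/2).round() if len(t) else None,ray(im,c[i],15.).round()))
    return out
E
python3 - <<'E'
from h import *
im=np.load("top0.npy",allow_pickle=True).item()
for b in blobs(im,("red","teal","purple")):print(*b)
W=world(im)
for uv in[(344,166),(369,257)]:print("dish",ray(im,uv,12.).round())
# pan: dark pixels
g=im["image"].max(2);m=((g<95)).astype(np.uint8);m[:,:355]=0;m[:,435:]=0;m[:110]=0;m[200:]=0
k,l,st,c=cv2.connectedComponentsWithStats(m);i=1+st[1:,4].argmax()
pts=cv2.findContours((l==i).astype(np.uint8),0,2)[0][0]
w=W[l==i];print(np.percentile(w[:,2],[2,50,98]))
top=w[(w[:,2]>24)&(w[:,2]<45)];print("rim",len(top),[x.round().tolist() for x in cv2.minAreaRect(top[:,:2].astype(np.float32))[:2]] if 0 else cv2.boxPoints(cv2.minAreaRect(top[:,:2].astype(np.float32))).round())
# front edge corners of mask
fl=w[(w[:,2]<10)];print("floor",cv2.boxPoints(cv2.minAreaRect(fl[:,:2].astype(np.float32))).round())
# table edge points
for uv in[(519,278),(345,335),(480,180),(333,345)]:print(uv,ray(im,uv,0.).round())
x=im["image"][110:320,325:480];cv2.imwrite("pics/crop.png",cv2.resize(x,None,fx=2.8,fy=2.8,interpolation=2))
E
```

```text
red [393. 203.] 124 [ 546. -204.   30.] [ 549. -206.   15.]
red [444. 259.] 129 [ 410. -178.  449.] [ 426. -299.   15.]
red [407. 260.] 128 [ 411. -141.  449.] [ 429. -224.   15.]
teal [458. 228.] 138 [ 488. -332.   30.] [ 489. -336.   15.]
purple [392. 301.] 132 [ 349. -182.   31.] [ 348. -185.   15.]
dish [ 636. -107.   12.]
dish [ 438. -146.   12.]
[ 0.53997925  4.25629804 34.74678431]
rim 458 [[ 592. -277.]
 [ 729. -299.]
 [ 749. -174.]
 [ 612. -151.]]
floor [[ 568. -271.]
 [ 709. -295.]
 [ 730. -171.]
 [ 589. -147.]]
(519, 278) [ 380. -454.    0.]
(345, 335) [286. -88.   0.]
(480, 180) [ 592. -401.    0.]
(333, 345) [268. -63.   0.]
```

View pics/crop.png

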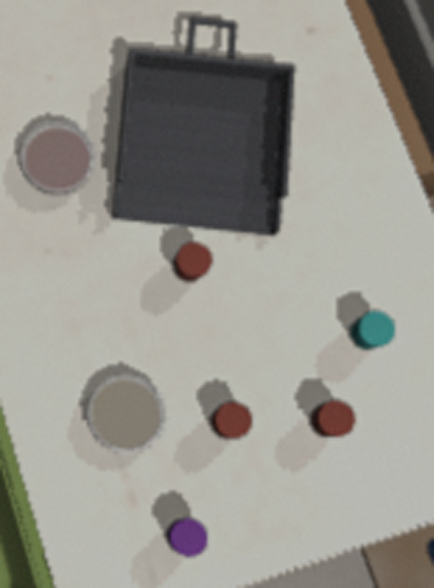

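```bash
cat >> h.py <<'E'
def plan(x,y,z,yaw=None):
    """deltas in tool axes to reach world x,y,z with push dir (-tool x) at yaw deg"""
    o=get_obs();M=rot(o["orientation"]);d=M.T@(np.array([x,y,z])-o["ee_pos"])
    cur=np.degrees(np.arctan2(-M[1,0],-M[0,0]))
    print("tcp",o["ee_pos"].round(),"tool",M.T[:, :2].round(3).tolist(),"shift/100",(d/100).round(2),"yaw",cur.round(1),"rz tot/45",None if yaw is None else round(-(yaw-cur)/45,3),o["t"],o["ft_force"].round(1))
E
python3 - <<'E'
from h import *
im=np.load("top0.npy",allow_pickle=True).item()
C=lambda a,b:(325+a/2.8,110+b/2.8)
for p,z in[((112,216),0),((277,234),0),((124,47),33),((293,67),33)]:print(ray(im,C(*p),z).round())
W=world(im)
for c in[(393,203),(444,259),(407,260)]:
    w=W[c[1]-9:c[1]+10,c[0]-9:c[0]+10].reshape(-1,3);t=w[(w[:,2]>24)&(w[:,2]<36)];print(c,len(t),np.median(t,0).round(),t.mean(0).round())
plan(500,-195,120,-12.8)
E
```

```text
[ 589. -150.    0.]
[ 568. -276.    0.]
[ 714. -166.   33.]
[ 691. -293.   33.]
(393, 203) 134 [ 547. -204.   31.] [ 547. -204.   31.]
(444, 259) 148 [ 425. -295.   31.] [ 425. -295.   30.]
(407, 260) 143 [ 428. -221.   31.] [ 428. -222.   31.]
tcp [159. 604. 197.] tool [[-0.967, 0.255], [0.255, 0.967], [-0.0, -0.001]] shift/100 [-5.33 -6.85  0.78] yaw -14.8 rz tot/45 -0.044 0.1 [ 0.1 -0.4  0.1]
```

Request:
{"name": "jog_arm", "arguments": {"commands": [[-0.64, [-0.4, -0.3, 0], [0, 0, 0]], [-0.64, [-0.4, -0.3, 0], [0, 0, 0]], [-0.64, [-0.4, -0.3, 0], [0, 0, 0]], [-0.64, [-0.4, -0.3, 0], [0, 0, 0]], [-0.64, [-0.4, -0.3, 0], [0, 0, 0]], [-0.64, [-0.4, -0.3, 0], [0, 0, 0]], [-0.64, [-0.4, -0.3, 0], [0, 0, 0]], [-0.64, [-0.4, -0.3, 0], [0, 0, 0]], [-0.64, [-0.4, -0.3, 0], [0, 0, 0]], [-0.64, [-0.4, -0.3, 0], [0, 0, 0]]]}}

```text
t: 1.1
ee_pos: [470.4, 210.4, 197.9]
orientation: [-0.404, -3.115, 0.0]
ft_force: [0.5, 1.1, 0.2]
width: 16.2
grasp_force: 0.0
```

Request:
{"name": "jog_arm", "arguments": {"commands": [[-0.64, [-0.12, -0.38, 0], [0, 0, 0]], [-0.64, [-0.12, -0.38, 0], [0, 0, 0]], [-0.64, [-0.12, -0.38, 0], [0, 0, 0]], [-0.64, [-0.12, -0.38, 0], [0, 0, 0]], [-0.64, [-0.12, -0.38, 0], [0, 0, 0]], [-0.64, [-0.12, -0.38, 0], [0, 0, 0]], [-0.64, [-0.12, -0.38, 0], [0, 0, 0]], [-0.64, [-0.12, -0.38, 0], [0, 0, 0]], [-0.64, [-0.12, -0.38, 0.2], [0, 0, 0]], [-0.64, [0, 0, 0.2], [0, 0, 0]]]}}

```text
t: 2.1
ee_pos: [487.7, -150.0, 158.0]
orientation: [0.409, 3.112, -0.002]
ft_force: [-0.3, -0.8, -0.6]
width: 16.1
grasp_force: 0.0
```

```bash
python3 -c "
from h import *
plan(489,-188,8,-15.3);print(get_obs()['width'],get_obs()['qpos'].round(2))"
```

```text
tcp [ 488. -150.  158.] tool [[-0.966, 0.259], [0.259, 0.966], [0.002, -0.002]] shift/100 [-0.11 -0.36  1.5 ] yaw -15.0 rz tot/45 0.007 2.1 [-0.3 -0.8 -0.6]
16.107485864325703 [-0.32  0.31  1.92 -0.    0.91 -1.63]
```

Request:
{"name": "jog_arm", "arguments": {"commands": [[-0.64, [-0.06, -0.18, 0.2], [0, 0, 0]], [-0.64, [-0.05, -0.18, 0.2], [0, 0, 0]], [-0.64, [0, 0, 0.3], [0, 0, 0]], [-0.64, [0, 0, 0.3], [0, 0, 0]], [-0.64, [0, 0, 0.3], [0, 0, 0]], [-0.64, [0, 0, 0.2], [0, 0, 0]], [-0.64, [0, 0, 0], [0, 0, 0]]]}}

```text
t: 2.8
ee_pos: [486.1, -182.7, 5.4]
orientation: [-0.403, -3.11, -0.002]
ft_force: [0.1, -0.2, -0.3]
width: 15.7
grasp_force: 0.0
```

Request:
{"name": "jog_arm", "arguments": {"commands": [[-0.64, [-0.1, 0, 0], [0, 0, 0]], [-0.64, [-0.1, 0, 0], [0, 0, 0]], [-0.64, [-0.1, 0, 0], [0, 0, 0]], [-0.64, [-0.1, 0, 0], [0, 0, 0]], [-0.64, [-0.1, 0, 0], [0, 0, 0]], [-0.64, [-0.1, 0, 0], [0, 0, 0]], [-0.64, [-0.1, 0, 0], [0, 0, 0]], [-0.64, [-0.1, 0, 0], [0, 0, 0]]]}}

```text
t: 3.6
ee_pos: [566.4, -204.2, 7.9]
orientation: [-0.404, -3.115, -0.0]
ft_force: [0.5, -0.5, -0.5]
width: 15.5
grasp_force: 0.0
```

```bash
python3 -c "
from h import *
plan(662,-235,8,-15)
im=get_image('top');cv2.imwrite('pics/p1.png',cv2.resize(im['image'][100:320,300:500],None,fx=2.5,fy=2.5))
for b in blobs(im):print(*b)"
```

```text
tcp [ 566. -204.    8.] tool [[-0.967, 0.255], [0.255, 0.967], [-0.0, 0.0]] shift/100 [-1.   -0.05 -0.  ] yaw -14.8 rz tot/45 0.005 3.6 [ 0.5 -0.5 -0.5]
```

View pics/p1.png

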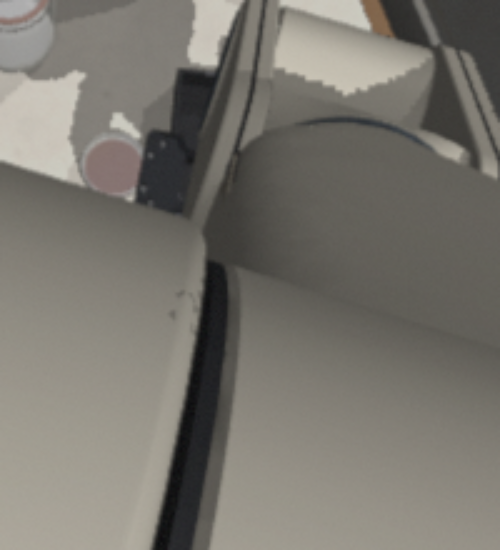

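The top view is blocked by the arm (dish_b is undisturbed at crop (112,165)). I'll finish the push and then lift clear to look.

Request:
{"name": "jog_arm", "arguments": {"commands": [[-0.64, [-0.1, -0.01, 0], [0, 0, 0]], [-0.64, [-0.1, -0.01, 0], [0, 0, 0]], [-0.64, [-0.1, -0.01, 0], [0, 0, 0]], [-0.64, [-0.1, -0.01, 0], [0, 0, 0]], [-0.64, [-0.1, -0.01, 0], [0, 0, 0]], [-0.64, [-0.1, 0, 0], [0, 0, 0]], [-0.64, [-0.1, 0, 0], [0, 0, 0]], [-0.64, [-0.1, 0, 0], [0, 0, 0]], [-0.64, [-0.1, 0, 0], [0, 0, 0]], [-0.64, [-0.06, 0, 0], [0, 0, 0]]]}}

```text
t: 4.65
ee_pos: [658.3, -233.5, 8.0]
orientation: [0.404, 3.115, -0.0]
ft_force: [-0.5, 1.0, 0.2]
width: 15.5
grasp_force: 0.0
```

```bash
python3 -c "
from h import *
plan(370,-228,100,6.7)
im=get_image('scene');cv2.imwrite('pics/p2.png',cv2.resize(im['image'][120:280,270:470],None,fx=3,fy=3))"
```

```text
tcp [ 658. -234.    8.] tool [[-0.967, 0.255], [0.255, 0.967], [0.001, -0.0]] shift/100 [ 2.8  -0.68 -0.92] yaw -14.8 rz tot/45 -0.477 4.65 [-0.5  1.   0.2]
```

View pics/p2.png

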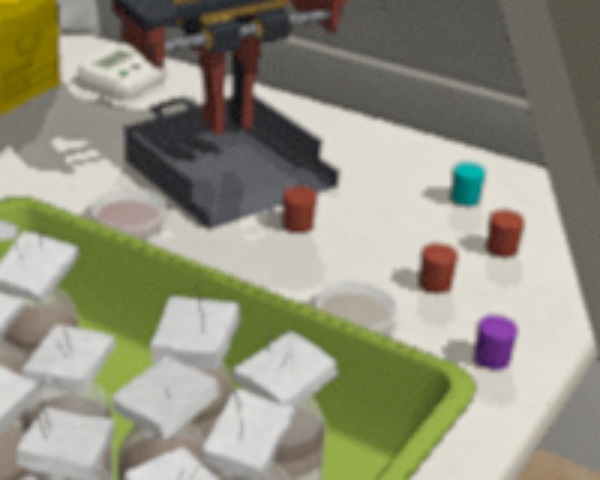

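The red stopper is still at crop (299,208), outside the pan mouth, while the fingers (crop 228,130) are inside it, so they missed it. I'll cross-check the two cameras' positions.

```bash
python3 -c "
from h import *
im=np.load('scene0.npy',allow_pickle=True).item();W=world(im)
t=np.load('top0.npy',allow_pickle=True).item()
for uv in[(369.7,189.4),(416,209),(438,198),(435,234),(425.6,181.5)]:print('scene',uv,ray(im,uv,15.).round(), W[int(uv[1]),int(uv[0])].round())
for uv in[(393,203),(407,260),(444,259)]:print('top',ray(t,uv,18.).round())
s=get_image('scene');print('fingertip front', ray(s,(270+218/3,120+130/3),6.).round(),ray(s,(270+246/3,120+128/3),6.).round())
print('pan front corners scene',ray(s,(270+210/3,120+225/3),0.).round(),ray(s,(270+335/3,120+182/3),0.).round(), 'dish_a',ray(s,(270+357/3,120+308/3),12.).round(),s['eye'],s['orientation'])
"
```

```text
scene (369.7, 189.4) [ 543. -205.   15.] [ 538. -196.   22.]
scene (416, 209) [ 424. -222.   15.] [ 418. -213.   22.]
scene (438, 198) [ 420. -293.   15.] [ 416. -287.   20.]
scene (435, 234) [ 344. -182.   15.] [ 338. -173.   23.]
scene (425.6, 181.5) [ 483. -330.   15.] [ 480. -323.   20.]
top [ 548. -205.   18.]
top [ 428. -223.   18.]
top [ 426. -298.   18.]
fingertip front [ 686. -255.    6.] [ 673. -276.    6.]
pan front corners scene [ 587. -154.    0.] [ 569. -274.    0.] dish_a [ 431. -145.   12.] [-38.49896715 446.23465764 547.19552203] [-1.0231239   2.23595117 -1.22303526]
```

```bash
python3 -c "
from h import *
s=get_image('scene');W=world(s)
for r in range(145,172,2):
    print(r,[tuple(W[r,c].round().astype(int).tolist()) for c in (338,342,345,349,353)])
o=get_obs();print(o['ee_pos'],o['qpos'],pinch_z)
cv2.imwrite('pics/p3.png',cv2.resize(s['image'][120:185,310:390],None,fx=8,fy=8,interpolation=0))
"
```

```text
145 [(665, -218, 77), (648, -214, 85), (771, -344, -2), (652, -241, 75), (642, -245, 77)]
147 [(665, -217, 72), (648, -214, 79), (761, -334, -1), (653, -242, 69), (642, -245, 72)]
149 [(664, -216, 68), (650, -216, 73), (752, -326, -2), (654, -243, 63), (644, -247, 65)]
151 [(667, -219, 60), (647, -214, 69), (743, -318, -1), (653, -243, 58), (641, -244, 62)]
153 [(666, -219, 55), (651, -218, 61), (692, -268, 29), (649, -239, 55), (643, -246, 55)]
155 [(666, -219, 50), (649, -216, 58), (696, -271, 21), (652, -243, 47), (640, -244, 51)]
157 [(668, -221, 43), (650, -217, 51), (692, -269, 17), (649, -240, 44), (643, -248, 43)]
159 [(666, -219, 39), (647, -214, 48), (693, -269, 11), (647, -238, 40), (640, -245, 40)]
161 [(666, -219, 34), (650, -217, 41), (695, -271, 4), (650, -242, 32), (641, -246, 34)]
163 [(698, -250, 4), (650, -217, 35), (691, -268, 1), (685, -277, 0), (678, -284, 0)]
165 [(695, -247, 1), (687, -254, 1), (682, -260, 1), (674, -266, 2), (670, -276, 1)]
167 [(688, -241, 0), (679, -247, 1), (674, -252, 2), (670, -262, 0), (662, -269, 0)]
169 [(678, -232, 1), (670, -238, 3), (667, -245, 1), (661, -253, 1), (655, -262, 0)]
171 [(670, -224, 2), (664, -233, 1), (664, -242, -2), (655, -248, -1), (648, -255, 0)]
[ 657.38218701 -233.27834189    7.83364829] [-3.58052373e-01  7.56090695e-01  1.54075862e+00 -1.59606929e-05
  8.44872812e-01 -1.67117121e+00] 18.700000000000003
```

View pics/p3.png

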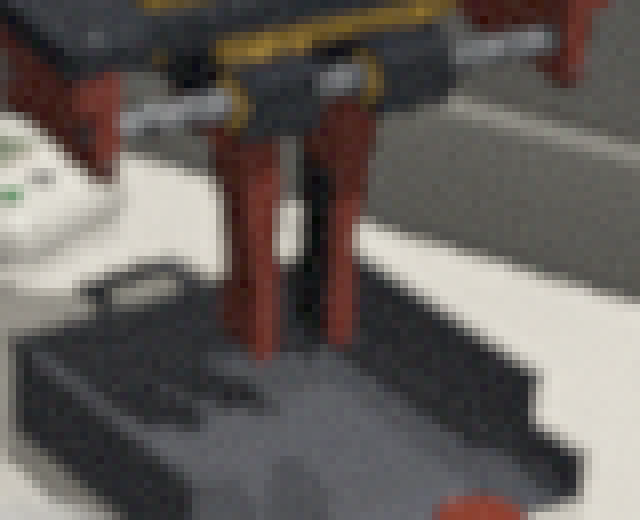

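The depth map shows the finger ends about 32 mm above the bench while the reported TCP z is 8, so the tips sit roughly 24 mm above the reported TCP and passed over the stopper. I'll back off above S1, descend lower behind it, and check the tip height there.

Request:
{"name": "jog_arm", "arguments": {"commands": [[-0.64, [0, 0, -0.35], [0, 0, 0]], [-0.64, [0, 0, -0.35], [0, 0, 0]], [-0.64, [0.36, 0, 0], [0, 0, 0]], [-0.64, [0.36, 0, 0], [0, 0, 0]], [-0.64, [0.36, 0, 0], [0, 0, 0]], [-0.64, [0.36, 0, 0], [0, 0, 0]], [-0.64, [0.34, 0, 0], [0, 0, 0]], [-0.64, [0, 0, 0.35], [0, 0, 0]], [-0.64, [0, 0, 0.35], [0, 0, 0]], [-0.64, [0, 0, 0.1], [0, 0, 0]]]}}

```text
t: 5.8
ee_pos: [482.7, -187.0, -4.2]
orientation: [-0.404, -3.111, -0.002]
ft_force: [0.3, 0.5, 0.2]
width: 15.8
grasp_force: 0.0
```

Request:
{"name": "jog_arm", "arguments": {"commands": [[-0.64, [0, 0, 0], [0, 0, 0]], [-0.64, [0, 0, 0], [0, 0, 0]]]}}

```text
t: 6.0
ee_pos: [485.6, -188.1, -1.3]
orientation: [0.404, 3.115, -0.0]
ft_force: [0.4, 0.2, 0.2]
width: 16.0
grasp_force: 0.0
```

```bash
cat >> h.py <<'E'
def tips(s):
    o=get_obs()["ee_pos"];W=world(s);d=np.hypot(W[...,0]-o[0],W[...,1]-o[1])
    m=(d<40)&(W[...,2]>o[2]-30)&(W[...,2]<90)
    hsv=cv2.cvtColor(s["image"],cv2.COLOR_BGR2HSV);m&=((hsv[...,0]<9)|(hsv[...,0]>172))&(hsv[...,1]>95)
    k,l,st,c=cv2.connectedComponentsWithStats(m.astype(np.uint8))
    for i in range(1,k):
        if st[i,4]>15:
            w=W[l==i];print("finger",st[i].tolist(),"zmin",np.percentile(w[:,2],[0,5,10]).round(),w[w[:,2]<60].mean(0).round() if (w[:,2]<60).any() else "")
E
python3 -c "
from h import *
s=get_image('scene');plan(662,-235,-16,-15.3);tips(s);print(get_obs()['width'])
cv2.imwrite('pics/p4.png',cv2.resize(s['image'][120:260,310:470],None,fx=4,fy=4,interpolation=0))
"
```

```text
tcp [ 486. -188.   -1.] tool [[-0.967, 0.255], [0.255, 0.967], [0.001, -0.001]] shift/100 [-1.82 -0.    0.15] yaw -14.8 rz tot/45 0.012 6.05 [0.2 0.5 0.3]
finger [390, 173, 8, 28, 97] zmin [25. 29. 32.] [ 471. -197.   43.]
finger [376, 176, 10, 28, 186] zmin [24. 30. 34.] [ 483. -172.   43.]
16.06391815401698
```

View pics/p4.png

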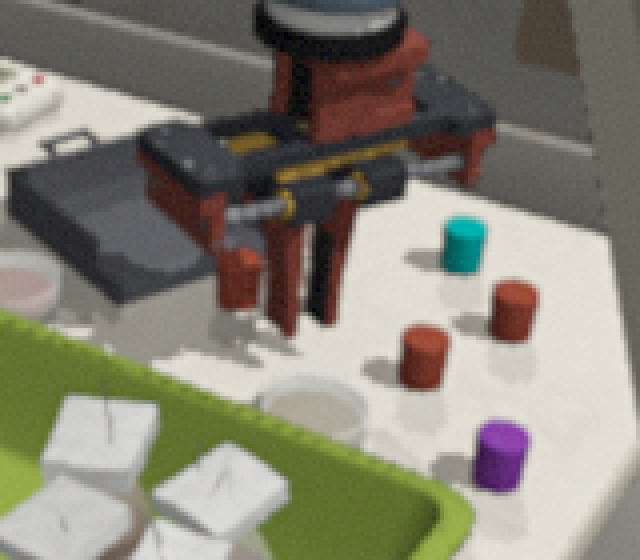

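The tips are at z≈24 with TCP at −1, so the offset is a constant 25 mm. I'll lower another 17 mm (tips ≈7 mm) and push.

Request:
{"name": "jog_arm", "arguments": {"commands": [[-0.64, [0, 0, 0.06], [0, 0, 0]], [-0.64, [0, 0, 0.06], [0, 0, 0]], [-0.64, [0, -0.01, 0.05], [0, 0, 0]], [-0.64, [0, 0, 0], [0, 0, 0]]]}}

```text
t: 6.45
ee_pos: [484.4, -188.8, -19.7]
orientation: [-0.404, -3.114, -0.0]
ft_force: [-0.2, 0.1, 0.2]
width: 16.2
grasp_force: 0.0
```

Request:
{"name": "jog_arm", "arguments": {"commands": [[-0.64, [-0.1, 0, 0], [0, 0, 0]], [-0.64, [-0.1, 0, 0], [0, 0, 0]], [-0.64, [-0.1, 0, 0], [0, 0, 0]], [-0.64, [-0.1, 0, 0], [0, 0, 0]], [-0.64, [-0.1, 0, 0], [0, 0, 0]], [-0.64, [-0.1, 0, 0], [0, 0, 0]], [-0.64, [-0.1, 0, 0], [0, 0, 0]]]}}

```text
t: 7.15
ee_pos: [553.4, -206.9, -19.0]
orientation: [-0.404, -3.115, -0.0]
ft_force: [-0.2, 0.7, -0.3]
width: 15.7
grasp_force: 0.2
```

```bash
python3 -c "
from h import *
s=get_image('scene');plan(662,-235,-17,-15.3);tips(s);print(get_obs()['width'])
cv2.imwrite('pics/p5.png',cv2.resize(s['image'][120:260,310:470],None,fx=4,fy=4,interpolation=0))
"
```

```text
tcp [ 555. -208.  -19.] tool [[-0.967, 0.255], [0.255, 0.967], [0.002, -0.001]] shift/100 [-1.1   0.01 -0.01] yaw -14.8 rz tot/45 0.012 7.2 [ 1.1 -0.7  1. ]
finger [372, 163, 8, 29, 113] zmin [ 7. 15. 20.] [ 538. -217.   36.]
finger [358, 167, 13, 28, 243] zmin [ 6. 10. 14.] [ 553. -194.   32.]
15.850659089783745
```

View pics/p5.png

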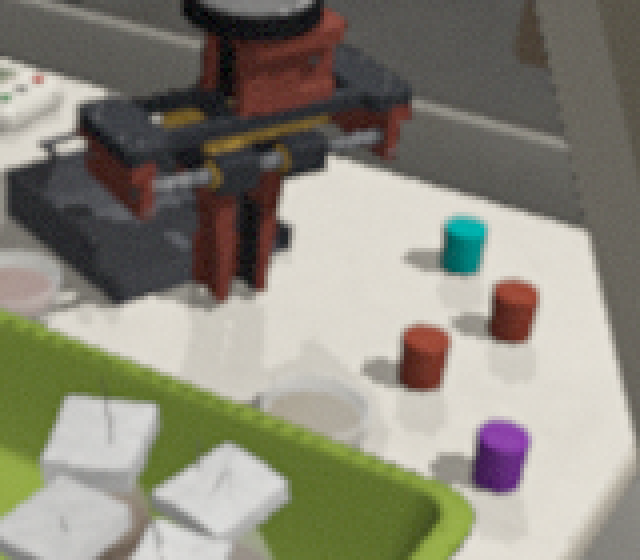

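The tips are now low (crop (215,297)) with S1 ahead of them, hidden. I'll continue into the pan.

Request:
{"name": "jog_arm", "arguments": {"commands": [[-0.64, [-0.1, 0, -0.02], [0, 0, 0]], [-0.64, [-0.1, 0, 0], [0, 0, 0]], [-0.64, [-0.1, 0, 0], [0, 0, 0]], [-0.64, [-0.1, 0, 0], [0, 0, 0]], [-0.64, [-0.1, 0, 0], [0, 0, 0]], [-0.64, [-0.1, 0, 0], [0, 0, 0]], [-0.64, [-0.1, 0, 0], [0, 0, 0]], [-0.64, [-0.1, 0, 0], [0, 0, 0]], [-0.64, [-0.1, 0, 0], [0, 0, 0]], [-0.64, [-0.1, 0, 0], [0, 0, 0]]]}}

```text
t: 8.2
ee_pos: [650.0, -232.4, -17.0]
orientation: [-0.404, -3.116, -0.0]
ft_force: [0.2, 0.1, -0.2]
width: 15.8
grasp_force: 0.1
```

Request:
{"name": "jog_arm", "arguments": {"commands": [[-0.64, [-0.06, 0, 0], [0, 0, 0]], [-0.64, [0, 0, 0], [0, 0, 0]], [-0.64, [0.15, 0, 0], [0, 0, 0]], [-0.64, [0.15, 0, 0], [0, 0, 0]], [-0.64, [0, 0, -0.4], [0, 0, 0]], [-0.64, [0, 0, -0.4], [0, 0, 0]], [-0.64, [0.3, 0, 0], [0, 0, -0.16]], [-0.64, [0.3, 0, 0], [0, 0, -0.16]], [-0.64, [0.3, 0, 0], [0, 0, -0.16]], [-0.64, [0, 0, 0], [0, 0, 0]]]}}

```text
t: 9.2
ee_pos: [532.8, -213.3, 62.6]
orientation: [0.19, -3.132, -0.003]
ft_force: [0.1, -0.7, 0.3]
width: 15.9
grasp_force: 0.0
```

```bash
python3 -c "
from h import *
plan(368,-228,55,6.7);s=get_image('scene');s0=s
hsv=cv2.cvtColor(s['image'],cv2.COLOR_BGR2HSV);m=((((hsv[...,0]<9)|(hsv[...,0]>172))&(hsv[...,1]>95))*1).astype(np.uint8);m[:140]=0;m[230:]=0;m[:,310:];m[:,:310]=0;m[:,460:]=0
k,l,st,c=cv2.connectedComponentsWithStats(m)
for i in range(1,k):
  if st[i,4]>30:print(c[i].round(),st[i,4],ray(s,c[i],15.).round())
"
```

```text
tcp [ 533. -213.   63.] tool [[-0.993, -0.121], [-0.121, 0.993], [-0.004, 0.002]] shift/100 [1.65 0.05 0.08] yaw 6.9 rz tot/45 0.005 9.2 [ 0.1 -0.7  0.3]
[375. 150.] 307 [ 672. -359.   15.]
[387. 149.] 60 [ 654. -386.   15.]
[341. 164.] 136 [ 675. -240.   15.]
[438. 197.] 134 [ 422. -296.   15.]
[415. 209.] 151 [ 425. -222.   15.]
```

S1 is in the pan at about (677,−240). Next I'll move behind S2.

Request:
{"name": "jog_arm", "arguments": {"commands": [[-0.64, [0.4, 0.02, 0], [0, 0, 0]], [-0.64, [0.4, 0.02, 0], [0, 0, 0]], [-0.64, [0.4, 0.01, 0], [0, 0, 0]], [-0.64, [0.4, 0, 0], [0, 0, 0]], [-0.64, [0.05, 0, 0.1], [0, 0, 0]], [-0.64, [0, 0, 0.3], [0, 0, 0]], [-0.64, [0, 0, 0.3], [0, 0, 0]], [-0.64, [0, 0, 0], [0, 0, 0]], [-0.64, [0, 0, 0], [0, 0, 0]]]}}

```text
t: 10.15
ee_pos: [373.7, -229.1, -7.3]
orientation: [0.186, -3.135, -0.001]
ft_force: [-0.1, 0.2, -0.1]
width: 15.7
grasp_force: 0.0
```

```bash
python3 -c "
from h import *
plan(367,-229,-17,6.7);plan(636,-196,-17,6.7);tips(get_image('scene'))"
```

```text
tcp [ 374. -229.   -7.] tool [[-0.993, -0.118], [-0.118, 0.993], [-0.001, 0.0]] shift/100 [0.07 0.01 0.1 ] yaw 6.8 rz tot/45 0.002 10.15 [-0.1  0.2 -0.1]
tcp [ 374. -229.   -7.] tool [[-0.993, -0.118], [-0.118, 0.993], [-0.001, 0.0]] shift/100 [-2.64  0.02  0.1 ] yaw 6.8 rz tot/45 0.002 10.15 [-0.1  0.2 -0.1]
finger [431, 196, 16, 26, 201] zmin [19. 22. 24.] [ 367. -216.   38.]
finger [445, 196, 6, 21, 36] zmin [19. 23. 25.] [ 363. -241.   39.]
```

Request:
{"name": "jog_arm", "arguments": {"commands": [[-0.64, [0, 0, 0.1], [0, 0, 0]], [-0.64, [-0.1, 0, 0], [0, 0, 0]], [-0.64, [-0.1, 0, 0], [0, 0, 0]], [-0.64, [-0.1, 0, 0], [0, 0, 0]], [-0.64, [-0.1, 0, 0], [0, 0, 0]], [-0.64, [-0.1, 0, 0], [0, 0, 0]], [-0.64, [-0.1, 0, 0], [0, 0, 0]], [-0.64, [-0.1, 0, 0], [0, 0, 0]], [-0.64, [-0.1, 0, 0], [0, 0, 0]], [-0.64, [-0.1, 0, 0], [0, 0, 0]]]}}

```text
t: 11.2
ee_pos: [463.0, -218.1, -17.1]
orientation: [0.187, -3.136, -0.0]
ft_force: [0.1, -0.3, -0.1]
width: 15.8
grasp_force: 0.1
```

Request:
{"name": "jog_arm", "arguments": {"commands": [[-0.64, [-0.1, 0, 0], [0, 0, 0]], [-0.64, [-0.1, 0, 0], [0, 0, 0]], [-0.64, [-0.1, 0, 0], [0, 0, 0]], [-0.64, [-0.1, 0, 0], [0, 0, 0]], [-0.64, [-0.1, 0, 0], [0, 0, 0]], [-0.64, [-0.1, 0, 0], [0, 0, 0]], [-0.64, [-0.1, 0, 0], [0, 0, 0]], [-0.64, [-0.1, 0, 0], [0, 0, 0]], [-0.64, [-0.1, 0, 0], [0, 0, 0]], [-0.64, [0, 0, 0], [0, 0, 0]]]}}

```text
t: 12.2
ee_pos: [553.3, -207.6, -16.9]
orientation: [-0.188, 3.135, -0.001]
ft_force: [0.3, 0.4, -0.1]
width: 15.4
grasp_force: 0.0
```

```bash
python3 -c "
from h import *
plan(636,-196,-17,6.7);s=get_image('scene');tips(s)
cv2.imwrite('pics/p6.png',cv2.resize(s['image'][120:260,310:470],None,fx=4,fy=4,interpolation=0))"
```

```text
tcp [ 553. -208.  -17.] tool [[-0.993, -0.119], [-0.119, 0.993], [0.001, -0.001]] shift/100 [-0.83  0.02  0.  ] yaw 6.9 rz tot/45 0.004 12.2 [ 0.3  0.4 -0.1]
finger [374, 167, 4, 23, 60] zmin [11. 14. 18.] [ 543. -221.   36.]
finger [355, 168, 18, 26, 301] zmin [-2.  9. 13.] [ 554. -194.   31.]
```

View pics/p6.png

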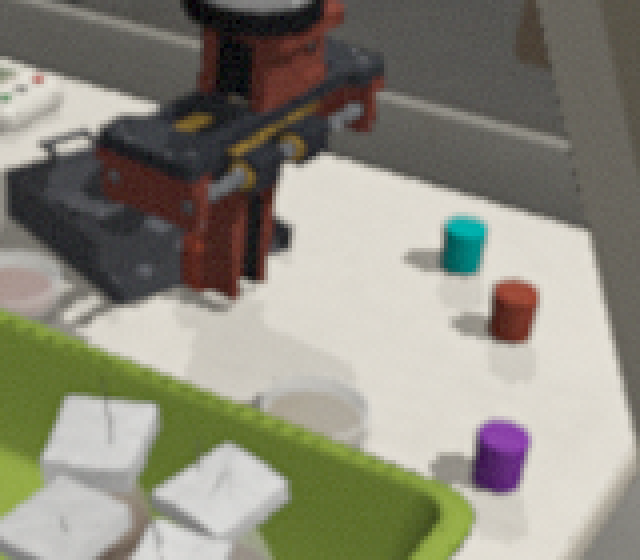

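S2 is being carried ahead of the fingers (crop (190,265)). I'll finish, retreat and turn for S3.

Request:
{"name": "jog_arm", "arguments": {"commands": [[-0.64, [-0.1, 0, 0], [0, 0, 0]], [-0.64, [-0.1, 0, 0], [0, 0, 0]], [-0.64, [-0.1, 0, 0], [0, 0, 0]], [-0.64, [-0.1, 0, 0], [0, 0, 0]], [-0.64, [-0.1, 0, 0], [0, 0, 0]], [-0.64, [-0.1, 0, 0], [0, 0, 0]], [-0.64, [-0.1, 0, 0], [0, 0, 0]], [-0.64, [-0.1, 0, 0], [0, 0, 0]], [-0.64, [-0.03, 0, 0], [0, 0, 0]], [-0.64, [0, 0, 0], [0, 0, 0]]]}}

```text
t: 13.25
ee_pos: [634.4, -197.6, -17.1]
orientation: [-0.188, 3.136, -0.0]
ft_force: [0.1, -0.1, -0.4]
width: 15.8
grasp_force: 0.0
```

Request:
{"name": "jog_arm", "arguments": {"commands": [[-0.64, [0.15, 0, 0], [0, 0, 0]], [-0.64, [0.15, 0, 0], [0, 0, 0]], [-0.64, [0, 0, -0.4], [0, 0, 0]], [-0.64, [0, 0, -0.4], [0, 0, 0]], [-0.64, [0.4, -0.1, 0], [0, 0, 0]], [-0.64, [0.4, -0.2, 0], [0, 0, 0]], [-0.64, [0.4, -0.2, 0], [0, 0, 0]], [-0.64, [0.4, -0.2, 0], [0, 0, -0.14]], [-0.64, [0.4, -0.2, 0], [0, 0, -0.14]], [-0.64, [0, 0, 0], [0, 0, 0]]]}}

```text
t: 14.25
ee_pos: [418.2, -315.7, 62.7]
orientation: [0.504, -3.089, 0.013]
ft_force: [-0.4, 0.3, 0.5]
width: 16.0
grasp_force: 0.0
```

```bash
python3 -c "
from h import *
plan(366,-316,-17,19.4);s=get_image('scene');im=s
hsv=cv2.cvtColor(s['image'],cv2.COLOR_BGR2HSV);m=((((hsv[...,0]<9)|(hsv[...,0]>172))&(hsv[...,1]>95))*1).astype(np.uint8);m[:140]=0;m[230:]=0;m[:,:310]=0;m[:,460:]=0
k,l,st,c=cv2.connectedComponentsWithStats(m)
for i in range(1,k):
  if st[i,4]>30:print(c[i].round(),st[i,4],ray(s,c[i],15.).round())
"
```

```text
tcp [ 418. -316.   63.] tool [[-0.948, -0.318], [-0.318, 0.948], [-0.01, -0.01]] shift/100 [0.49 0.17 0.8 ] yaw 18.5 rz tot/45 -0.019 14.25 [-0.4  0.3  0.5]
[449. 152.] 476 [ 539. -499.   15.]
[338. 167.] 265 [ 666. -220.   15.]
[438. 197.] 135 [ 422. -296.   15.]
```

Request:
{"name": "jog_arm", "arguments": {"commands": [[-0.64, [0.25, 0.09, 0], [0, 0, -0.02]], [-0.64, [0.25, 0.08, 0], [0, 0, 0]], [-0.64, [0, 0, 0.25], [0, 0, 0]], [-0.64, [0, 0, 0.25], [0, 0, 0]], [-0.64, [0, 0, 0.2], [0, 0, 0]], [-0.64, [0, 0, 0], [0, 0, 0]], [-0.64, [0, 0, 0], [0, 0, 0]]]}}

```text
t: 15.0
ee_pos: [373.7, -309.1, -7.3]
orientation: [0.518, -3.07, 0.041]
ft_force: [0.1, -1.1, 0.5]
width: 15.7
grasp_force: 0.0
```

```bash
python3 -c "
from h import *
plan(366,-316,-17,19.4);plan(612,-229,-17,19.4);tips(get_image('scene'))"
```

```text
tcp [ 374. -309.   -7.] tool [[-0.944, -0.328], [-0.328, 0.944], [-0.023, -0.031]] shift/100 [ 0.09 -0.04  0.1 ] yaw 19.1 rz tot/45 -0.006 15.0 [ 0.1 -1.1  0.5]
tcp [ 374. -309.   -7.] tool [[-0.944, -0.328], [-0.328, 0.944], [-0.023, -0.031]] shift/100 [-2.52 -0.02  0.02] yaw 19.1 rz tot/45 -0.006 15.0 [ 0.1 -1.1  0.5]
finger [455, 191, 14, 17, 152] zmin [19. 21. 23.] [ 366. -294.   38.]
```

Request:
{"name": "jog_arm", "arguments": {"commands": [[-0.64, [-0.05, -0.04, 0.08], [0, 0, 0]], [-0.64, [-0.1, 0, 0], [0, 0, 0]], [-0.64, [-0.1, 0, -0.003], [0, 0, 0]], [-0.64, [-0.1, 0, -0.003], [0, 0, 0]], [-0.64, [-0.1, 0, -0.003], [0, 0, 0]], [-0.64, [0, 0, 0], [0, 0, 0]]]}}

```text
t: 15.65
ee_pos: [418.6, -298.7, -15.5]
orientation: [0.518, -3.071, 0.044]
ft_force: [-0.5, -0.1, -0.5]
width: 15.9
grasp_force: 0.0
```

```bash
python3 -c "
from h import *
plan(612,-229,-17,19.4);o=get_obs();print(o['qpos'].round(3));M=rot(o['orientation']);print(M.round(3).tolist())
t=np.cross(M[:,2],[0,0,-1]);print('untilt rows/45deg',(M.T@t/np.radians(45)).round(3));tips(get_image('scene'))"
```

```text
tcp [ 419. -299.  -16.] tool [[-0.944, -0.327], [-0.328, 0.944], [-0.022, -0.032]] shift/100 [-2.06  0.02 -0.05] yaw 19.1 rz tot/45 -0.006 15.65 [-0.5 -0.1 -0.5]
[-0.618  0.616  1.973 -0.074  0.553 -2.46 ]
[[-0.944, -0.328, -0.022], [-0.327, 0.944, -0.032], [0.031, -0.023, -0.999]]
untilt rows/45deg [-0.03  -0.039  0.   ]
finger [425, 188, 23, 16, 280] zmin [ 1.  6. 10.] [ 421. -283.   25.]
```

Request:
{"name": "jog_arm", "arguments": {"commands": [[-0.64, [0, 0, 0], [-0.03, -0.04, 0]], [-0.64, [-0.1, 0, 0], [0, 0, 0]], [-0.64, [-0.1, 0, 0], [0, 0, 0]], [-0.64, [-0.1, 0, 0], [0, 0, 0]], [-0.64, [-0.1, 0, 0], [0, 0, 0]], [-0.64, [-0.1, 0, 0], [0, 0, 0]], [-0.64, [-0.1, 0, 0], [0, 0, 0]], [-0.64, [-0.1, 0, 0], [0, 0, 0]], [-0.64, [0, 0, 0], [0, 0, 0]]]}}

```text
t: 16.6
ee_pos: [485.1, -275.2, -15.9]
orientation: [0.52, -3.097, 0.002]
ft_force: [0.8, -0.4, 0.0]
width: 16.0
grasp_force: 0.0
```

```bash
python3 -c "
from h import *
plan(612,-229,-17,19.4);s=get_image('scene');tips(s)
cv2.imwrite('pics/p7.png',cv2.resize(s['image'][120:260,310:470],None,fx=4,fy=4,interpolation=0))"
```

```text
tcp [ 485. -275.  -16.] tool [[-0.945, -0.326], [-0.326, 0.945], [-0.001, -0.002]] shift/100 [-1.35  0.02  0.01] yaw 19.1 rz tot/45 -0.008 16.6 [ 0.8 -0.4  0. ]
finger [397, 170, 23, 26, 286] zmin [-0.  7. 11.] [ 485. -263.   27.]
```

View pics/p7.png

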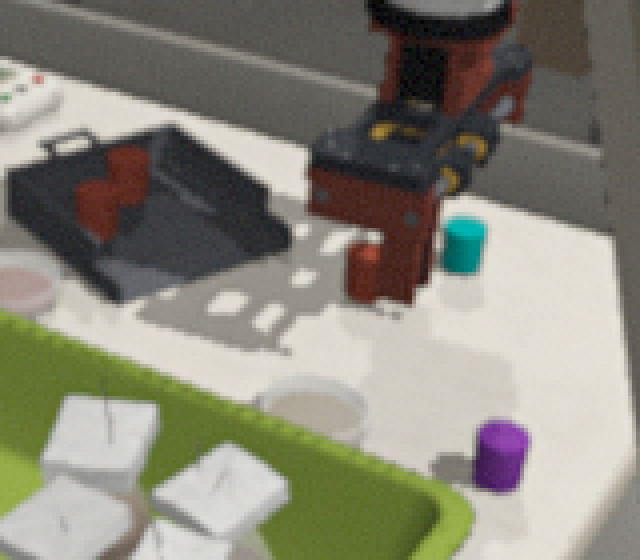

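S1 (128,175) and S2 (98,210) are in the pan, S3 (363,270) is nested at the fingers, and the look-alikes and dishes haven't moved. I'll finish the push.

Request:
{"name": "jog_arm", "arguments": {"commands": [[-0.64, [-0.1, 0, -0.01], [0, 0, 0]], [-0.64, [-0.1, 0, 0], [0, 0, 0]], [-0.64, [-0.1, 0, 0], [0, 0, 0]], [-0.64, [-0.1, 0, 0], [0, 0, 0]], [-0.64, [-0.1, 0, 0], [0, 0, 0]], [-0.64, [-0.1, 0, 0], [0, 0, 0]], [-0.64, [-0.1, 0, 0], [0, 0, 0]], [-0.64, [-0.1, 0, 0], [0, 0, 0]], [-0.64, [-0.1, 0, 0], [0, 0, 0]], [-0.64, [-0.1, 0, 0], [0, 0, 0]]]}}

```text
t: 17.65
ee_pos: [578.8, -242.7, -15.3]
orientation: [0.518, -3.096, 0.001]
ft_force: [-0.4, -0.2, -1.0]
width: 16.1
grasp_force: 0.1
```

Request:
{"name": "jog_arm", "arguments": {"commands": [[-0.64, [-0.1, 0, 0], [0, 0, 0]], [-0.64, [-0.1, 0, 0], [0, 0, 0]], [-0.64, [-0.1, 0, 0], [0, 0, 0]], [-0.64, [-0.05, 0, 0], [0, 0, 0]], [-0.64, [0, 0, 0], [0, 0, 0]], [-0.64, [0.15, 0, 0], [0, 0, 0]], [-0.64, [0.15, 0, 0], [0, 0, 0]], [-0.64, [0, 0, -0.4], [0, 0, 0]], [-0.64, [0, 0, -0.4], [0, 0, 0]], [-0.64, [0, 0, -0.4], [0, 0, 0]]]}}

```text
t: 18.65
ee_pos: [580.5, -241.7, 105.4]
orientation: [0.515, -3.094, -0.001]
ft_force: [0.1, -0.2, 1.3]
width: 16.0
grasp_force: 0.0
```

Request:
{"name": "jog_arm", "arguments": {"commands": [[-0.64, [0.3, -0.3, -0.1], [0, 0, 0.1]], [-0.64, [0.3, -0.3, 0], [0, 0, 0.1]], [-0.64, [0.2, -0.3, 0], [0, 0, 0.1]], [-0.64, [0, 0, 0], [0, 0, 0]], [-0.64, [0, 0, 0], [0, 0, 0]]]}}

```text
t: 19.15
ee_pos: [526.6, -349.4, 114.7]
orientation: [0.147, -3.135, 0.0]
ft_force: [0.9, 0.1, -0.6]
width: 15.9
grasp_force: 0.0
```

```bash
python3 -c "
from h import *
s=get_image('scene');print(get_obs()['ee_pos'],get_obs()['t'])
hsv=cv2.cvtColor(s['image'],cv2.COLOR_BGR2HSV);m=((((hsv[...,0]<9)|(hsv[...,0]>172))&(hsv[...,1]>95))*1).astype(np.uint8);m[:140]=0;m[230:]=0;m[:,:310]=0;m[:,400:]=0
k,l,st,c=cv2.connectedComponentsWithStats(m)
A=np.array([[.986,-.165],[.165,.986]])
for i in range(1,k):
  if st[i,4]>30:
    p=ray(s,c[i],18.);print(c[i].round(),st[i,4],p.round(),'pan',(A@(p[:2]-[642,-224])).round())
cv2.imwrite('pics/p8.png',cv2.resize(s['image'][130:230,300:440],None,fx=4,fy=4,interpolation=0))"
```

```text
[ 527.30673412 -348.79451621  114.72270211] 19.2
[342. 169.] 412 [ 651. -219.   18.] pan [8. 6.]
```

The picture budget is used up, so I'll check numerically with the depth map.

```bash
python3 -c "
from h import *
A=np.array([[.986,-.165],[.165,.986]])
for n in('scene','top'):
  s=get_image(n);W=world(s)
  hsv=cv2.cvtColor(s['image'],cv2.COLOR_BGR2HSV);red=((hsv[...,0]<9)|(hsv[...,0]>172))&(hsv[...,1]>95)
  m=(red&(W[...,0]>540)&(W[...,0]<720)&(W[...,1]<-130)&(W[...,1]>-310)&(W[...,2]>0)&(W[...,2]<45))
  P=W[m]
  if len(P)<60: print(n,'occluded',len(P));continue
  q=(P[:,:2]-[642,-224])@A.T
  _,lab,cen=cv2.kmeans(q.astype(np.float32),3,None,(3,100,.1),10,2)
  for j in range(3):
    w=q[lab[:,0]==j];print(n,len(w),cen[j].round(),w.min(0).round(),w.max(0).round(),'ztop',np.percentile(P[lab[:,0]==j,2],95).round())
"
```

```text
scene 144 [-17.   2.] [-25. -14.] [ 2. 12.] ztop 31.0
scene 127 [32. -9.] [ 17. -44.] [61. 17.] ztop 31.0
scene 136 [ 2. 32.] [-7. 12.] [19. 45.] ztop 31.0
top 145 [-12.  -0.] [-23. -13.] [ 4. 12.] ztop 35.0
top 154 [35. -8.] [ 23. -28.] [50.  4.] ztop 36.0
top 149 [ 7. 32.] [-4. 14.] [23. 44.] ztop 36.0
```

All three are well inside the pan: both views put them at about (−12,0), (37,−9) and (7,32) in the pan's frame. The arm is clear and still.

```bash
python3 -c "
from h import *
print(close_job())"
```

```text
the job is handed in; nothing more can be done
None
```

All three stoppers were pushed into the pan and the job was handed in at about 19 s. Both cameras put them upright, at least 50 mm past the front edge; the dishes and look-alikes looked unmoved in the last picture, taken before the final push, and the judge's verdict was not shown.

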